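# Clamp a fired tile with the cam-locked slide

### The arm

A 6-joint arm with a two-finger parallel gripper is mounted at the origin on the work surface. World frame = base frame: x ahead of the robot, y to its left, z up, the work surface at z = 0. Lengths are in m, angles in rad, forces in N, time in s.
With the tool pointing down it reaches from about 0.425 to 0.95 m from the base axis. Payload 3.5 kg.
Tool frame: the origin (TCP) lies on the centre line of the jaws, within the pads' length; the fingertips stand 8 mm ahead of it and the grasp point (between the pads) lies 11 mm behind it; z points along the fingers, y is the line along which they close (so a half turn about z gives the same grasp; the last joint's range is limited). The gripper opens to 85 mm and grips with 20 to 120 N. Pads are 22 mm wide; open, the fingers measure 114 mm over their backs; the gripper's body (76 mm by 85 mm) begins 54 mm behind the grasp point. The pads swing forward as they close: fully open they stand 13 mm farther back than shut.
Start: joints at [-1.488, 0.286, 1.577, -0, 1.279, -0.15], TCP at [0.156, -0.657, 0.219] pointing down, gripper open.
Joint ranges: [-2.77, 2.77], [-0.9, 2.22], [0.21, 2.48], [-1.53, 4.67], [0.24, 2.81], [-2.84, 2.84]. Speed limits (rad/s): [2.79, 2.79, 3.14, 3.14, 3.14, 3.14].

### API

Orientations are given as a unit quaternion [x, y, z, w].
In Python, from plant import ctrl gives the robot as it stands. The module is installed in compiled form; this text tells all that it offers.
- The arm moves only by the tool send_rows, never from a script. Its argument "steps" is a list of rows, each a list of 5 numbers: the shift along the tool's x, y, z in m, then the turn about the tool's z in degrees, then the opening, from -1 (shut) to 1 (fully open). A call has 1 to 12 rows; each row is the pose to reach, as a shift and turn from the pose commanded when the call began, along the tool's axes at that moment; what a row does not reach only later rows make up. A row lasts 1/10 s, in which the tool goes at most 50 mm and 8.59 degrees, less where a joint would pass 70% of its speed; a pose out of reach is approached as far as the arm can. A call with a gripper value outside its range is refused whole. The fingers move at their own pace and stop on an object; "squeeze" is the grip in N (left out, the last holds). Time passes only in rows, so rows that repeat a pose let the fingers close. It gives the time, the measured TCP pose, the force, the opening and the grip force at its end, in the units of the state.
- ctrl.get_state(): the state, without advancing time (a new reading comes with each control period).
- ctrl.read_camera(name): name is "scene" or "top" or "wrist"; returns the picture (384x512x3 uint8, red, green, blue); there is no depth.
- ctrl.calibration(name): a dict with "intrinsics" (3x3 intrinsics, pixels), "k1" (the pictures are not rectified: a ray, as slopes to the right and down, at radius r is drawn at 1 + k1 r^2 times it, then the intrinsics apply), "extrinsics" (4x4, takes a point from world to camera coordinates); the wrist camera has in their place "tool_from_camera" (4x4, takes a point from camera to tool coordinates, whose origin is the TCP and whose axes are the flange's). Camera axes: x right, y up, looking along -z (the intrinsics and any distortion apply to the point x, -y, -z); pixel columns grow to the right and rows downward; lengths in m; the calibration is good to about 2 mm. A picture is of the moment at which its call begins: read the wrist's pose just before it. calibration takes no time and is no camera call.
- ctrl.sign_off(): hands the job in; it is judged then, once.
The state is a dict: "time": time; "qpos": joint angles; "dq": joint speeds; "joint_efforts": joint torques, N m; "eef_pos": TCP position; "tcp_rot": TCP orientation; "contact_force": force on the tool from outside, world axes, zero at the start; "wrist_torque": the same for the moment, N m; "opening": opening from 0.0 (shut) to 1.0 (fully open); "finger_force": force on a finger pad.
Only numpy, scipy, OpenCV 4.12 (cv2) and the standard library are available. Lean on these libraries where they do the work, as an engineer would, in place of code of your own. Each camera call takes 0.05 s, during which the arm holds its last target. There are 200 camera calls.

### The job

Clamp the fired-clay tile in the plywood jig: first push the peg of the eccentric cam's lever round until the lever points straight at the index pin, so that the cam's low point faces the slide, and only then push the aluminium slide forward by its rear plate until the tile sits square and fully home against the wooden fence. Do not touch or lift the tile, and leave the other things lying around where they are. Finish with the cam still at its low point and the hand clear.

Things in the scene. Friction and masses are not known exactly. Their poses are not given: they have to be found in the camera images.
- jig: clamping jig fixed to the table: plywood board 300 mm (x) by 280 mm (y), 18 mm thick. Origin: centre of the board's underside, on the table; x points forward (the way the slide is pushed, roughly away from the robot), y left, z up. Right half (centre line y = -65 mm): aluminium slide, tile, wooden fence, in that order forward. Left half: the cam
- fence (a point): middle of the fixed wooden fence's face that meets the tile: jig x = +118 mm, y = -65 mm, 36 mm above the table. Fence 110 mm wide (y), its top 55 mm above the table
- index_pin (a point): top of a steel pin 12 mm across, 5 mm high, on the jig board 105 mm straight forward of the cam's pivot (jig x = +105, y = +60 mm); the lever points at it when the cam is at its low point
- cam_pivot (a point): cam's pivot, top of its bolt: jig x = 0, y = +60 mm, 60 mm above the table. The cam is a wooden disc 68 mm across (20 to 44 mm above the table), its centre 15 mm off the pivot towards the lever; on it a steel lever 18 mm wide (44 to 54 mm above the table)
- lever_peg (a point): top centre of the upright wooden peg at the lever's end, 65 mm from the pivot. Peg 18 mm across, 54 to 95 mm above the table; it turns with the cam. Nothing else within 90 mm of the pivot is higher than 60 mm above the table
- cam (a joint): cam angle, rad, anticlockwise from above; 0 = low point: lever straight forward (jig +x) at the index pin. The high point is 3.14. Starts 1.7 to 2.7 (lever to the left and back), to be turned clockwise to 0. No stop at 0; stops at -0.7 and 2.9. Takes about 2 N at the peg, stays where it is left
- slide (a joint): travel of the slide, m, along jig +x; 0 = fully back (start). Its follower bar is stopped by the cam after 1.5 mm + 15 mm x (1 + cos(cam angle)); the cam then locks, do not force it. With the cam at 0 the way is free, and the tile meets the fence at 0.030. Takes about 2 N, with the tile 3 to 6 N; stays where it is left
- follower (a point): top centre of the slide's follower bar, 42 mm above the table: 14 mm thick (x), 130 mm long (y), 14 mm high, reaching from the slide to the left behind the cam; at jig x = -57.5 mm + slide travel, y = +25 mm
- push_face (a point): centre of the rear face (facing jig -x, the robot's side) of the slide's upright push plate: 70 mm wide, 12 mm thick, 20 to 80 mm above the table; this point is 50 mm above the table, jig x = -112 mm + slide travel, y = -65 mm. Board clear behind it. The slide's front jaw face, 90 mm wide, 21 to 57 mm above the table, is 112 mm ahead
- tile: loose square fired-clay tile 90 x 90 x 20 mm with a low round boss (7 mm) on top, flat on the jig board between the slide's jaw and the fence, slightly askew. Origin: centre of its underside, x and y along its edges. Seated, its centre is at jig x = +73 mm
- cutter: a short steel ring cutter, 44 mm across, 25 mm high, standing on the jig board's far left corner; origin at its underside or foot; leave it alone
- cork_block: a cork sanding block 30 x 50 x 20 mm, lying on the jig board's near left corner; origin at its underside or foot; leave it alone
- mallet: a hammer lying on the table to the left of the jig; origin at its underside or foot; leave it alone
- spatula: a spatula lying on the table to the right of the jig; origin at its underside or foot; leave it alone
- cup: a white ceramic cup, 70 mm across, 85 mm high, to the right of the jig; origin at its underside or foot; leave it alone
- jar: a glass jar with a lid, 50 mm across, 80 mm high, to the right of the jig near its near end; origin at its underside or foot; leave it alone
- brush: a brush lying across, just beyond the jig's far edge; origin at its underside or foot; leave it alone
- pot: a small fired-clay bowl, 64 mm across, 60 mm high, to the left of the jig; origin at its underside or foot; leave it alone
Things that resemble listed ones, but are neither listed nor needed, are in the scene too. What is shaped like the tile but pink is not meant.

How it is judged:
By the outcome, as a careful person would: the job done as asked, in the order asked, and still so for the second after the job is handed in, with the robot touching nothing.
It also fails if it takes over 54 s, if anything falls off the work surface, if the arm or the gripper's body presses on something with over 40 N, if the wrist force passes 120 N, or if a joint passes its speed limit or range.

## Working session

There is one attempt and no reset: what is moved stays moved. The work goes in short steps, Python scripts to look and compute and a tool call to move; the robot and the scene stay as the last step left them, time stands still between calls to the robot, and variables do not carry over. Pictures are saved under pics/ and viewed, at most 10 in all, crops included, and the job is handed in when it is done.

Besides the shell and the picture viewer there is one more tool, called after "Request:" by a JSON object that holds its "api" and its "payload", one argument or row to a line. send_rows: Moves the arm, as the interface text tells. Its arguments: {"type":"object","properties":{"steps":{"type":"array","items":{"type":"array","items":{"type":"number"}}},"squeeze":{"type":"number"}},"required":["steps"]}

```bash
mkdir -p pics; cat > h.py <<'E'
import numpy as np, cv2
from plant import ctrl
def cal(n):
    c=ctrl.calibration(n); return np.array(c["intrinsics"]),c["k1"],np.array(c["extrinsics"])
def proj(n,P):
    K,k,E=cal(n); p=(E[:3,:3]@np.atleast_2d(P).T).T+E[:3,3]
    s=np.c_[p[:,0],-p[:,1]]/-p[:,2:]; r=(s**2).sum(1,keepdims=True); s=s*(1+k*r)
    return s@K[:2,:2].T+K[:2,2]
def unproj(n,uv,z):
    K,k,E=cal(n); uv=np.atleast_2d(uv).astype(float)
    d=(uv-K[:2,2])@np.linalg.inv(K[:2,:2]).T; s=d.copy()
    for _ in range(20): s=d/(1+k*(s**2).sum(1,keepdims=True))
    ray=np.c_[s[:,0],-s[:,1],-np.ones(len(s))]@E[:3,:3]; o=-E[:3,:3].T@E[:3,3]
    return o+ray*((np.reshape(z,(-1,1))-o[2])/ray[:,2:])
E
python3 - <<'E'
from h import *
for n in("top","scene"):
    im=ctrl.read_camera(n)[:,:,::-1]; cv2.imwrite(f"pics/{n}0.png",im); cv2.imwrite(f"pics/{n}0b.png",cv2.resize(im,(800,600),interpolation=cv2.INTER_CUBIC))
    K,k,E=cal(n); print(n,K,k,-E[:3,:3].T@E[:3,3])
print(ctrl.get_state()); print(ctrl.calibration("wrist"))
E
```

```text
top [[349.24108717   0.         255.60839073]
 [  0.         349.24108717 184.61442412]
 [  0.           0.           1.        ]] -0.009617725220297451 [0.35156631 0.06319748 1.02312823]
scene [[356.21338467   0.         249.10380744]
 [  0.         356.21338467 191.68157914]
 [  0.           0.           1.        ]] -0.07021000556096653 [ 1.01343233 -0.6000885   0.77279065]
{'time': 0.1, 'qpos': array([-1.48799216e+00,  2.87114854e-01,  1.57805335e+00,  2.15046347e-05,
        1.27861343e+00, -1.49983459e-01]), 'dq': array([-0.00030078, -0.00151103, -0.00410866,  0.00113827,  0.0007519 ,
       -0.00042879]), 'joint_efforts': array([ 7.37707778e-04, -4.07297587e+01, -2.93696898e+01, -1.53426495e-04,
        3.45578774e-03, -4.34187385e-06]), 'eef_pos': array([ 0.15570841, -0.65614553,  0.21784803]), 'tcp_rot': array([ 9.93233650e-01,  1.16128027e-01,  4.70439761e-05, -1.09352561e-03]), 'contact_force': array([ 0.74529797,  0.18339331, -0.12903393]), 'wrist_torque': array([ 0.00241736, -0.00267027,  0.00699826]), 'finger_force': 0.0, 'opening': 1.0058760901138055}
{'intrinsics': array([[278.28546316,   0.        , 256.18155712],
       [  0.        , 278.28546316, 192.95382148],
       [  0.        ,   0.        ,   1.        ]]), 'k1': -0.07005876877649002, 'tool_from_camera': array([[-2.01212649e-04,  9.52542368e-01,  3.04405974e-01,
         7.72685346e-02],
       [ 9.99999007e-01, -2.32849397e-04,  1.38962898e-03,
        -5.79958611e-04],
       [ 1.39456123e-03,  3.04405952e-01, -9.52541375e-01,
        -1.54464425e-01],
       [ 0.00000000e+00,  0.00000000e+00,  0.00000000e+00,
         1.00000000e+00]])}
```

View pics/top0b.png

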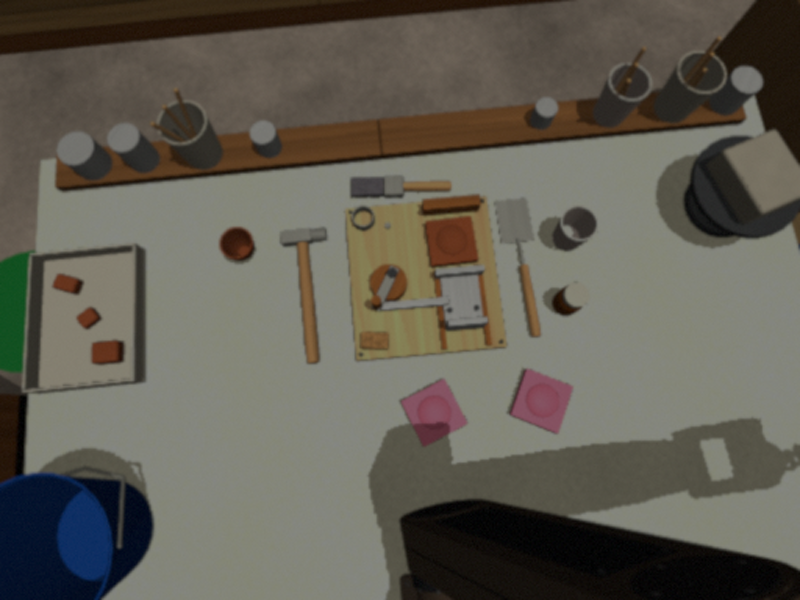

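View pics/scene0b.png

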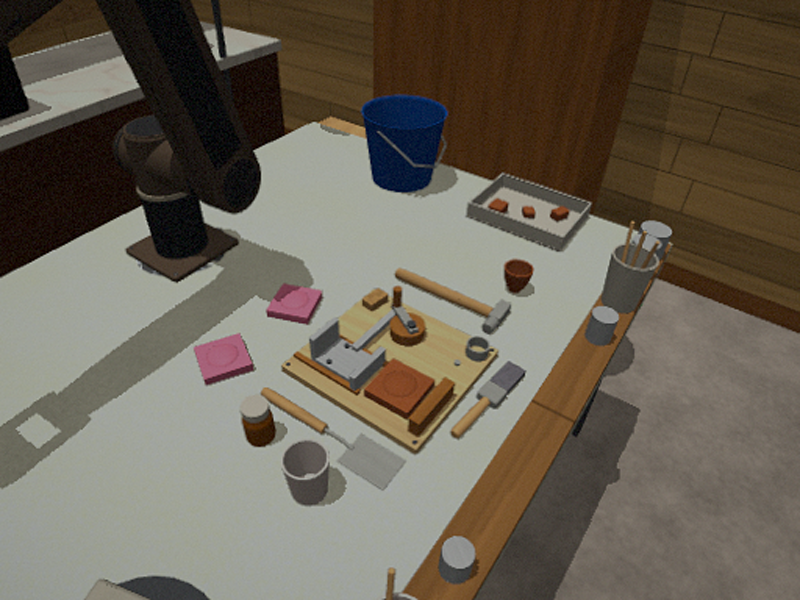

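Top view (800×600 scale): the board's corners are near (347,210), (486,196), (506,346) and (356,359). The peg is near (376,300), the pivot near (391,270) and the rear plate near (467,322). The terracotta tile at (452,240) lies between the jaw and the fence; the pink squares at (433,411) and (541,400) are decoys. Next I fit the jig pose and check it on one enlarged crop.

```bash
cat >> h.py <<'E'
def jw(o,P):
    x,y,t=o; c,s=np.cos(t),np.sin(t); P=np.atleast_2d(P).astype(float)
    return np.c_[x+c*P[:,0]-s*P[:,1], y+s*P[:,0]+c*P[:,1], P[:,2]]
def peg(a,z=.095): return [.065*np.cos(a), .06+.065*np.sin(a), z]
E
python3 - <<'E'
from h import *
from scipy.optimize import least_squares
uv=(np.array([(347,210),(486,196),(506,346),(356,359)])+.5)/1.5625-.5
B=np.array([[.15,.14,.018],[.15,-.14,.018],[-.15,-.14,.018],[-.15,.14,.018]])
w=unproj("top",uv,.018); print(w, [np.linalg.norm(w[i]-w[i-1]) for i in range(4)])
r=least_squares(lambda o:(proj("top",jw(o,B))-uv).ravel(),[w[:,0].mean(),w[:,1].mean(),0]); o=r.x
print(o,r.fun.round(1))
p=unproj("top",[(376.5+.5)/1.5625-.5,(300+.5)/1.5625-.5],.09)[0]
cp=jw(o,[0,.06,.06])[0]; d=p-cp; print("peg",p,"r",np.hypot(d[0],d[1]),"ang",np.arctan2(d[1],d[0])-o[2], "piv",cp)
a=np.arctan2(d[1],d[0])-o[2]
pts=np.vstack([B,[[.118,-.065,.036],[.105,.06,.023],[0,.06,.06],peg(a),[-.0575,.025,.042],[-.112,-.065,.05],[-.112,-.03,.08],[-.112,-.10,.08],[0,-.02,.057],[0,-.11,.057]]])
for n,(x0,y0,w_,h_,s) in {"top":(210,115,125,125,4.8),"scene":(170,150,160,150,4)}.items():
    im=cv2.imread(f"pics/{n}0.png")[y0:y0+h_,x0:x0+w_]; im=cv2.convertScaleAbs(cv2.resize(im,None,fx=s,fy=s,interpolation=cv2.INTER_CUBIC),alpha=1.5)
    for q in (proj(n,jw(o,pts))-[x0,y0]+.5)*s-.5: cv2.drawMarker(im,tuple(int(v) for v in q.round()),(255,255,0),cv2.MARKER_CROSS,8,1)
    cv2.imwrite(f"pics/{n}1.png",im)
E
```

```text
[[ 0.7608216   0.12737864  0.018     ]
 [ 0.76056436 -0.14802384  0.018     ]
 [ 0.4624056  -0.14221433  0.018     ]
 [ 0.46818284  0.13543658  0.018     ]] [np.float64(0.2927496757107985), np.float64(0.2754026023703746), np.float64(0.298215353161296), np.float64(0.2777110144039384)]
[ 0.61334664 -0.00680685 -0.01826807] [-1.1 -1.4  0.5 -0.1  0.7  0.5 -0.1  0.8]
peg [0.55864402 0.08551008 0.09      ] r 0.0644865780377654 ang 2.6347634504277333 piv [0.61444266 0.05318314 0.06      ]
```

View pics/top1.png

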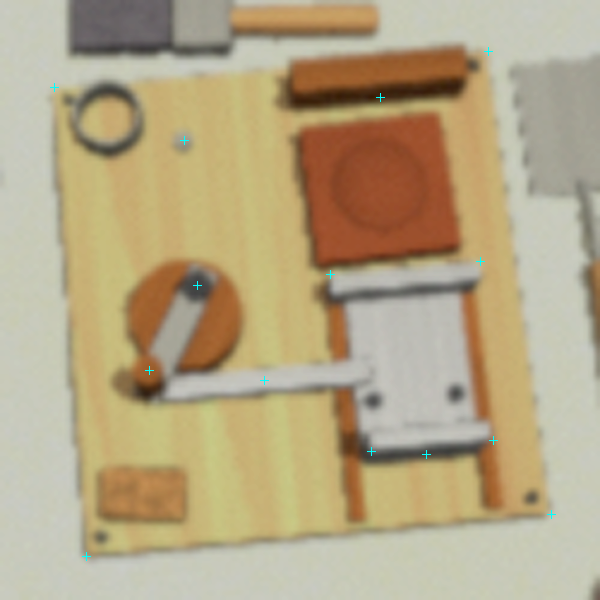

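View pics/scene1.png

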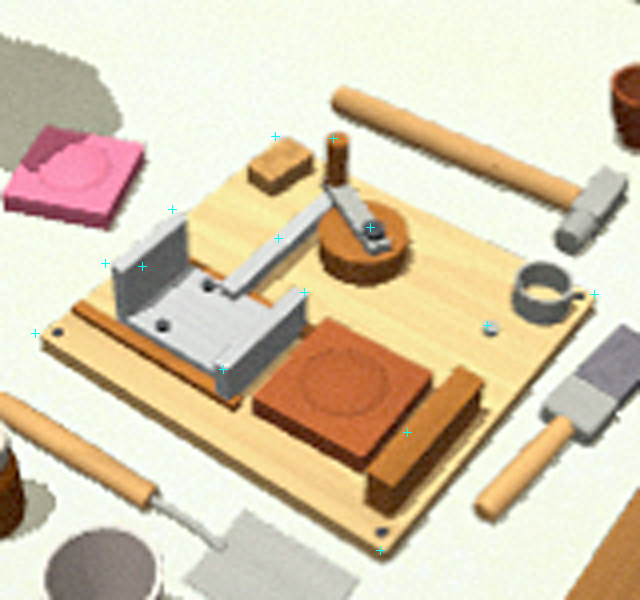

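The fitted points land on the bolt, pin, peg, fence, jaw and rear plate: peg radius 64.5 mm against 65, board edges within about 5 mm. Cam angle ≈ 2.63 rad. The pivot is at (0.614, 0.053), and I'm moving to hover over the peg.

Request:
{"api": "send_rows", "payload": {
  "steps": [
    [0.02, -0.022, 0, -4, -0.15],
    [0.05, -0.056, 0, -12, -0.15],
    [0.08, -0.09, 0, -20, -0.15],
    [0.11, -0.124, 0, -28, -0.15],
    [0.14, -0.157, 0, -36, -0.15],
    [0.17, -0.19, 0, -44, -0.15],
    [0.2, -0.224, 0, -52, -0.15],
    [0.23, -0.257, 0, -60, -0.15],
    [0.26, -0.291, 0, -68, -0.15],
    [0.29, -0.325, 0, -76, -0.15],
    [0.31, -0.347, 0, -80, -0.15],
    [0.31, -0.347, 0, -80, -0.15]
  ],
  "squeeze": 20
}}

```text
time: 1.3
eef_pos: [0.3782, -0.2446, 0.2187]
tcp_rot: [0.684, 0.729, 0.0, -0.0]
contact_force: [-0.8, -0.1, 0.8]
opening: 0.427
finger_force: 0.0
```

Request:
{"api": "send_rows", "payload": {
  "steps": [
    [0.02, 0.012, 0, -4, -0.15],
    [0.055, 0.034, 0.01, -10, -0.15],
    [0.09, 0.056, 0.02, -17, -0.15],
    [0.125, 0.077, 0.03, -24, -0.15],
    [0.16, 0.099, 0.035, -31, -0.15],
    [0.195, 0.121, 0.04, -38, -0.15],
    [0.23, 0.142, 0.045, -44, -0.15],
    [0.265, 0.164, 0.05, -50, -0.15],
    [0.295, 0.182, 0.055, -54, -0.15],
    [0.315, 0.195, 0.06, -56, -0.15],
    [0.322, 0.199, 0.06, -56.6, -0.15],
    [0.322, 0.199, 0.06, -56.6, -0.15]
  ]
}}

```text
time: 2.5
eef_pos: [0.5573, 0.0852, 0.1586]
tcp_rot: [0.259, 0.966, -0.0, -0.0]
contact_force: [-0.0, -0.4, 0.3]
opening: 0.425
finger_force: 0.0
```

```bash
cat >> h.py <<'E'
from scipy.spatial.transform import Rotation as R
def wproj(s,P):
    c=ctrl.calibration("wrist"); K,k,T=np.array(c["intrinsics"]),c["k1"],np.array(c["tool_from_camera"])
    W=np.eye(4); W[:3,:3]=R.from_quat(s["tcp_rot"]).as_matrix(); W[:3,3]=s["eef_pos"]
    E=np.linalg.inv(W@T); p=(E[:3,:3]@np.atleast_2d(P).T).T+E[:3,3]
    q=np.c_[p[:,0],-p[:,1]]/-p[:,2:]; q=q*(1+k*(q**2).sum(1,keepdims=True))
    return q@K[:2,:2].T+K[:2,2]
def wristpic(f,P=()):
    s=ctrl.get_state(); im=np.ascontiguousarray(ctrl.read_camera("wrist")[:,:,::-1])
    for q in (wproj(s,P) if len(P) else []): cv2.drawMarker(im,tuple(int(v) for v in q.round()),(255,255,0),cv2.MARKER_CROSS,8,1)
    cv2.imwrite(f,cv2.convertScaleAbs(im,alpha=1.5)); return s
O=[0.61335,-0.00681,-0.01827]
E
python3 - <<'E'
from h import *
s=wristpic("pics/w0.png",jw(O,[[0,.06,.06],peg(2.635),peg(2.635,.054),[-.0575,.025,.042],[.105,.06,.023]]))
print(s["eef_pos"],s["tcp_rot"],s["opening"],s["qpos"])
E
```

```text
[0.55733291 0.08523236 0.15861521] [ 2.59333672e-01  9.65787593e-01 -3.54150449e-04 -4.95310081e-04] 0.424637600061272 [-2.79599214e-02  1.01782352e-01  1.90588228e+00 -5.06180462e-04
  1.13505609e+00 -1.07387783e+00]
```

View pics/w0.png

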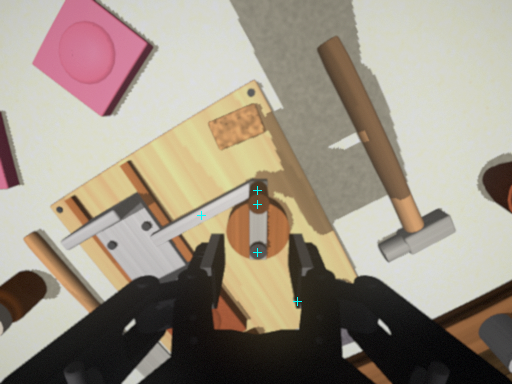

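The wrist view shows the peg at (258,190) and the bolt at (258,252), both on their predicted marks and centred between the pads. I descend around the peg with the pads clear of the lever.

Request:
{"api": "send_rows", "payload": {
  "steps": [
    [0, 0, 0.015, 0, -0.15],
    [0, 0, 0.035, 0, -0.15],
    [0, 0, 0.055, 0, -0.15],
    [0, 0, 0.07, 0, -0.15],
    [0, 0, 0.08, 0, -0.2],
    [0, 0, 0.085, 0, -0.25],
    [0, 0, 0.085, 0, -0.3],
    [0, 0, 0.085, 0, -0.3]
  ]
}}

```text
time: 3.35
eef_pos: [0.5579, 0.0853, 0.0749]
tcp_rot: [0.259, 0.966, 0.0, 0.001]
contact_force: [-0.0, -0.1, -0.6]
opening: 0.352
finger_force: 0.0
```

Request:
{"api": "send_rows", "payload": {
  "steps": [
    [-0.0002, 0.0057, 0, 5, -0.3],
    [-0.001, 0.0113, 0, 10, -0.3],
    [-0.0022, 0.0168, 0, 15, -0.3],
    [-0.0039, 0.0222, 0, 20, -0.3],
    [-0.0061, 0.0275, 0, 25, -0.3],
    [-0.0087, 0.0325, 0, 30, -0.3],
    [-0.0118, 0.0373, 0, 35, -0.3],
    [-0.0152, 0.0418, 0, 40, -0.3],
    [-0.019, 0.046, 0, 45, -0.3],
    [-0.0232, 0.0498, 0, 50, -0.3]
  ]
}}

```text
time: 4.35
eef_pos: [0.6021, 0.1174, 0.0751]
tcp_rot: [0.644, 0.765, -0.0, -0.001]
contact_force: [-2.2, -0.1, 1.7]
opening: 0.351
finger_force: 1.2
```

Request:
{"api": "send_rows", "payload": {
  "steps": [
    [-0.0002, 0.0057, 0, 5, -0.3],
    [-0.001, 0.0113, 0, 10, -0.3],
    [-0.0022, 0.0168, 0, 15, -0.3],
    [-0.0039, 0.0222, 0, 20, -0.3],
    [-0.0061, 0.0275, 0, 25, -0.3],
    [-0.0087, 0.0325, 0, 30, -0.3],
    [-0.0118, 0.0373, 0, 35, -0.3],
    [-0.0152, 0.0418, 0, 40, -0.3],
    [-0.019, 0.046, 0, 45, -0.3],
    [-0.0232, 0.0498, 0, 50, -0.3]
  ]
}}

```text
time: 5.35
eef_pos: [0.6557, 0.1042, 0.0752]
tcp_rot: [0.907, 0.42, 0.001, -0.001]
contact_force: [-0.7, 3.8, -0.1]
opening: 0.348
finger_force: 1.4
```

Request:
{"api": "send_rows", "payload": {
  "steps": [
    [-0.0002, 0.0057, 0, 5, -0.3],
    [-0.001, 0.0113, 0, 10, -0.3],
    [-0.0022, 0.0168, 0, 15, -0.3],
    [-0.0039, 0.0222, 0, 20, -0.3],
    [-0.0061, 0.0275, 0, 25, -0.3],
    [-0.0087, 0.0325, 0, 30, -0.3],
    [-0.0118, 0.0373, 0, 35, -0.3],
    [-0.0152, 0.0418, 0, 40, -0.3],
    [-0.019, 0.046, 0, 45, -0.3],
    [-0.0232, 0.0498, 0, 50, -0.3],
    [-0.0239, 0.0504, 0, 50.9, -0.3],
    [-0.0239, 0.0504, 0, 50.9, -0.3]
  ]
}}

```text
time: 6.55
eef_pos: [0.6794, 0.0522, 0.0753]
tcp_rot: [1.0, -0.008, 0.001, -0.0]
contact_force: [0.4, 1.9, -0.1]
opening: 0.351
finger_force: 0.8
```

```bash
python3 - <<'E'
from h import *
s=wristpic("pics/w1.png",jw(O,[[0,.06,.06],[.105,.06,.023],peg(0),peg(.1)])); print(s["eef_pos"],s["contact_force"])
print(wproj(s,jw(O,[peg(0),peg(.1),[.105,.06,.023]])))
E
```

```text
[0.67944432 0.05224393 0.07529243] [ 0.41686652  1.85454285 -0.09904883]
[[257.68605036 252.09210643]
 [245.83863893 252.57264754]
 [257.59264693 156.23467303]]
```

View pics/w1.png

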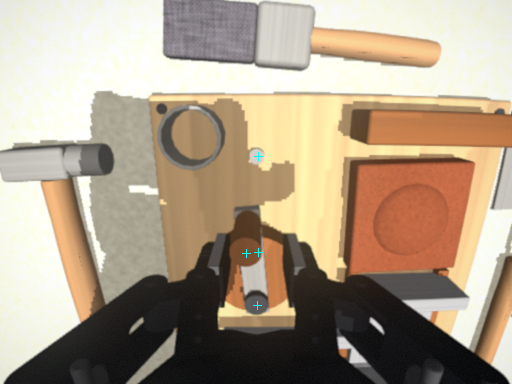

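The peg's top is at (247,~255), about 0.1 rad left of the bolt–pin line from (257,304) to (257,156), because it trails against the left pad. Narrowing the jaws to just over the peg's width pushes it onto the line.

Request:
{"api": "send_rows", "payload": {
  "steps": [
    [0, 0, 0, 0, -0.35],
    [0, 0, 0, 0, -0.4],
    [0, 0, 0, 0, -0.45],
    [0, 0, 0, 0, -0.5],
    [0, 0, 0, 0, -0.54],
    [0, 0, 0, 0, -0.56],
    [0, 0, 0, 0, -0.56],
    [0, 0, 0, 0, -0.56]
  ]
}}

```text
time: 7.4
eef_pos: [0.6785, 0.0519, 0.0741]
tcp_rot: [1.0, -0.008, -0.0, 0.0]
contact_force: [0.8, 2.5, 1.9]
opening: 0.22
finger_force: 1.0
```

Request:
{"api": "send_rows", "payload": {
  "steps": [
    [0, 0, 0, 0, -0.5],
    [0, 0, 0, 0, -0.4],
    [0, 0, 0, 0, -0.2],
    [0, 0, 0, 0, -0.1],
    [0, 0, 0, 0, -0.1],
    [0, 0, -0.02, 0, -0.1],
    [0, 0, -0.05, 0, -0.1],
    [0, 0, -0.08, 0, -0.1],
    [-0.02, 0, -0.1, 0, -0.1],
    [-0.05, 0, -0.1, 0, -0.1],
    [-0.08, 0, -0.1, 0, -0.1],
    [-0.08, 0, -0.1, 0, -0.1]
  ]
}}

```text
time: 8.6
eef_pos: [0.5951, 0.0537, 0.1733]
tcp_rot: [1.0, -0.008, -0.002, -0.0]
contact_force: [0.3, 0.2, -0.3]
opening: 0.45
finger_force: 0.0
```

```bash
python3 - <<'E'
from h import *
s=wristpic("pics/w2.png"); print(s["eef_pos"],s["tcp_rot"])
print(wproj(s,jw(O,[[0,.06,.06],[.105,.06,.023],peg(0),peg(.1)])))
im=cv2.imread("pics/w2.png")[130:384,130:384]; cv2.imwrite("pics/w2b.png",cv2.resize(im,(590,590),interpolation=cv2.INTER_CUBIC))
E
```

```text
[0.59512886 0.05373906 0.17334735] [ 9.99965152e-01 -8.17793365e-03 -1.67569810e-03 -9.04540214e-05]
[[257.23250808 165.5223962 ]
 [257.44129136  55.78884112]
 [257.54591924  94.87654378]
 [249.38300662  95.29202367]]
```

View pics/w2b.png

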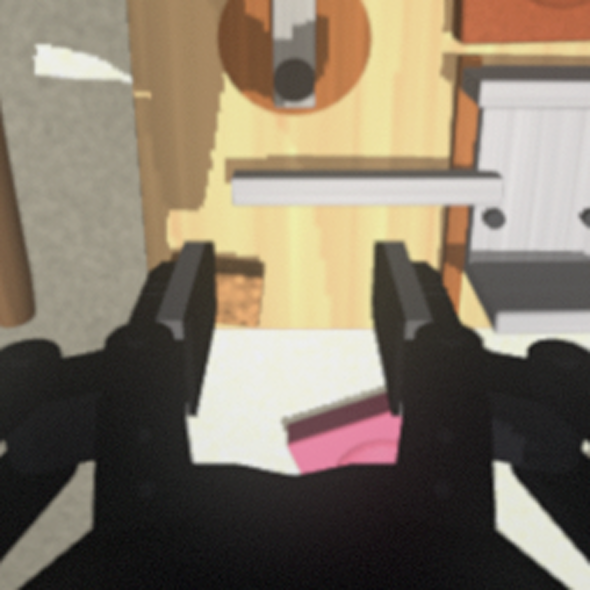

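The crop cut off the peg. It does show the disc and lever pointing straight forward and the follower bar clear. I crop the upper part of the same shot.

```bash
python3 - <<'E'
from h import *
im=cv2.imread("pics/w2.png")[30:190,180:340]; cv2.imwrite("pics/w2c.png",cv2.resize(im,(576,576),interpolation=cv2.INTER_CUBIC))
print(((np.array([[257.2,165.5],[257.4,55.8],[257.5,94.9],[249.4,95.3]])-[180,30])*3.6).round())
E
```

```text
[[278. 488.]
 [279.  93.]
 [279. 234.]
 [250. 235.]]
```

View pics/w2c.png

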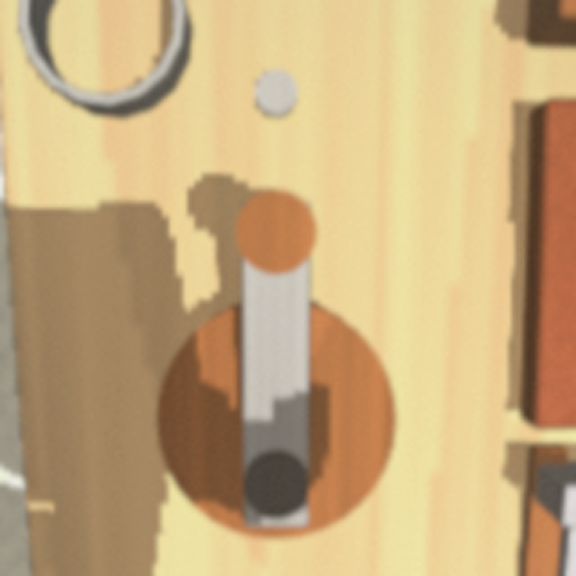

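Bolt (275,483), peg (276,231) and pin (276,92) are collinear, so the cam is at its low point. I move behind the slide's rear plate (face centre at world (0.500, −0.070), z 0.05) with the fingers shut.

Request:
{"api": "send_rows", "payload": {
  "steps": [
    [-0.015, 0.015, 0, 0, -0.5],
    [-0.045, 0.045, 0, 0, -0.8],
    [-0.075, 0.075, 0, 0, -1],
    [-0.105, 0.103, 0, 0, -1],
    [-0.122, 0.12, 0, 0, -1],
    [-0.128, 0.125, 0, 0, -1],
    [-0.128, 0.125, 0.02, 0, -1],
    [-0.128, 0.125, 0.05, 0, -1],
    [-0.128, 0.125, 0.07, 0, -1],
    [-0.128, 0.125, 0.08, 0, -1],
    [-0.128, 0.125, 0.08, 0, -1],
    [-0.128, 0.125, 0.08, 0, -1]
  ]
}}

```text
time: 9.85
eef_pos: [0.4696, -0.0697, 0.095]
tcp_rot: [1.0, -0.008, 0.001, 0.0]
contact_force: [0.6, -0.7, -0.9]
opening: 0.002
finger_force: 0.0
```

Request:
{"api": "send_rows", "payload": {
  "steps": [
    [0, 0, 0.015, 0, -1],
    [0, 0, 0.03, 0, -1],
    [0, 0, 0.04, 0, -1],
    [0, 0, 0.045, 0, -1],
    [0.004, 0, 0.045, 0, -1],
    [0.008, 0, 0.045, 0, -1],
    [0.012, 0, 0.045, 0, -1],
    [0.014, 0, 0.045, 0, -1],
    [0.016, 0, 0.045, 0, -1],
    [0.018, 0, 0.045, 0, -1],
    [0.02, 0, 0.045, 0, -1],
    [0.02, 0, 0.045, 0, -1]
  ]
}}

```text
time: 11.05
eef_pos: [0.4887, -0.0699, 0.0492]
tcp_rot: [1.0, -0.008, 0.0, 0.0]
contact_force: [-0.2, 0.4, -0.2]
opening: 0.001
finger_force: 0.0
```

Request:
{"api": "send_rows", "payload": {
  "steps": [
    [0.002, 0, 0, 0, -1],
    [0.004, 0, 0, 0, -1],
    [0.006, 0, 0, 0, -1],
    [0.008, 0, 0, 0, -1],
    [0.01, 0, 0, 0, -1],
    [0.012, 0, 0, 0, -1],
    [0.014, 0, 0, 0, -1],
    [0.016, 0, 0, 0, -1],
    [0.018, 0, 0, 0, -1],
    [0.02, 0, 0, 0, -1],
    [0.022, 0, 0, 0, -1],
    [0.022, 0, 0, 0, -1]
  ]
}}

```text
time: 12.25
eef_pos: [0.5107, -0.0702, 0.049]
tcp_rot: [1.0, -0.008, 0.0, -0.0]
contact_force: [-1.3, -0.2, 0.3]
opening: -0.001
finger_force: 1.1
```

Request:
{"api": "send_rows", "payload": {
  "steps": [
    [0.001, 0, 0, 0, -1],
    [0.002, 0, 0, 0, -1],
    [0.003, 0, 0, 0, -1],
    [0.004, 0, 0, 0, -1],
    [0.005, 0, 0, 0, -1],
    [0.006, 0, 0, 0, -1]
  ]
}}

```text
time: 12.85
eef_pos: [0.5164, -0.0703, 0.049]
tcp_rot: [1.0, -0.008, -0.0, -0.0]
contact_force: [-3.1, -0.5, 0.1]
opening: -0.001
finger_force: 1.5
```

Request:
{"api": "send_rows", "payload": {
  "steps": [
    [0.0005, 0, 0, 0, -1],
    [0.001, 0, 0, 0, -1],
    [0.0015, 0, 0, 0, -1],
    [0.002, 0, 0, 0, -1]
  ]
}}

```text
time: 13.25
eef_pos: [0.5183, -0.0703, 0.049]
tcp_rot: [1.0, -0.008, -0.0, -0.0]
contact_force: [-4.5, 0.4, -0.5]
opening: -0.003
finger_force: 1.6
```

Request:
{"api": "send_rows", "payload": {
  "steps": [
    [0.0005, 0, 0, 0, -1],
    [0.001, 0, 0, 0, -1],
    [0.0015, 0, 0, 0, -1]
  ]
}}

```text
time: 13.55
eef_pos: [0.5185, -0.0703, 0.049]
tcp_rot: [1.0, -0.008, -0.002, -0.0]
contact_force: [-8.9, 0.6, 4.6]
opening: 0.001
finger_force: 4.5
```

Request:
{"api": "send_rows", "payload": {
  "steps": [
    [0.0005, 0, 0, 0, -1],
    [0.001, 0, 0, 0, -1],
    [0.001, 0, 0, 0, -1]
  ]
}}

```text
time: 13.85
eef_pos: [0.5184, -0.0703, 0.049]
tcp_rot: [1.0, -0.008, -0.004, -0.0]
contact_force: [-11.6, 0.4, 6.0]
opening: 0.003
finger_force: 5.7
```

It has hit a hard stop at about 30 mm of travel. One slightly firmer press, then back off and look.

Request:
{"api": "send_rows", "payload": {
  "steps": [
    [0.0005, 0, 0, 0, -1],
    [0.001, 0, 0, 0, -1],
    [0.001, 0, 0, 0, -1],
    [0.001, 0, 0, 0, -1]
  ]
}}

```text
time: 14.25
eef_pos: [0.5183, -0.0703, 0.049]
tcp_rot: [1.0, -0.008, -0.005, -0.0]
contact_force: [-14.3, -0.3, 9.6]
opening: 0.003
finger_force: 7.3
```

Request:
{"api": "send_rows", "payload": {
  "steps": [
    [-0.003, 0, 0, 0, -1],
    [-0.01, 0, 0, 0, -1],
    [-0.025, 0, 0, 0, -1],
    [-0.035, 0, 0, 0, -1],
    [-0.035, 0, -0.03, 0, -1],
    [-0.035, 0, -0.07, 0, -1],
    [-0.035, 0, -0.11, 0, -1],
    [-0.035, 0, -0.15, 0, -1],
    [-0.035, 0.03, -0.17, 0, -1],
    [-0.035, 0.07, -0.17, 0, -1],
    [-0.035, 0.1, -0.17, 0, -1],
    [-0.035, 0.1, -0.17, 0, -1]
  ]
}}

```text
time: 15.45
eef_pos: [0.4857, -0.1732, 0.2201]
tcp_rot: [1.0, -0.01, 0.002, 0.001]
contact_force: [0.5, 1.1, 0.2]
opening: 0.003
finger_force: 0.0
```

```bash
python3 - <<'E'
from h import *
s=ctrl.get_state(); print(s["eef_pos"],s["contact_force"])
x0,y0,w_,h_,sc=210,115,125,125,4.8
def crop(n,x0,y0,w,h,sc):
    im=ctrl.read_camera(n)[y0:y0+h,x0:x0+w,::-1]; return cv2.convertScaleAbs(cv2.resize(im,None,fx=sc,fy=sc,interpolation=cv2.INTER_CUBIC),alpha=1.5)
a=crop("top",210,115,125,125,3.2); b=crop("scene",170,150,160,160,2.5)
cv2.imwrite("pics/end.png",np.hstack([a,b]))
E
```

```text
[ 0.48573583 -0.17321189  0.22013761] [0.50140865 1.06075475 0.1961155 ]
```

View pics/end.png

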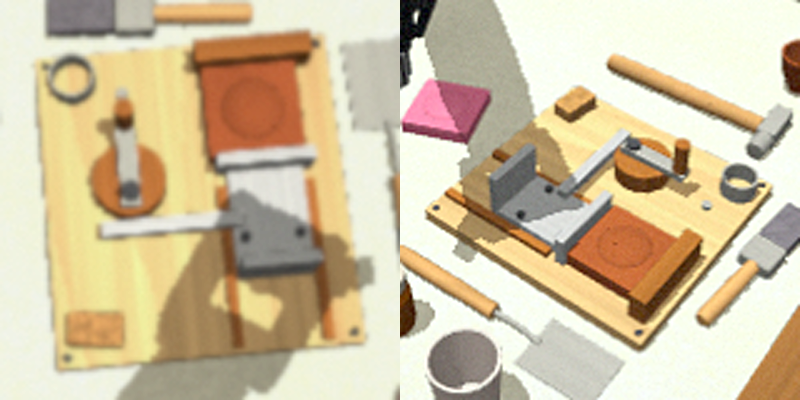

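The tile sits square between the jaw and the fence with no gap in either view. The lever (bolt (130,189), peg (124,112)) still points at the pin (121,93), the other things are where they were, and the hand is clear.

```bash
python3 -c "
from plant import ctrl
print(ctrl.sign_off())"
```

```text
the job is handed in; nothing more can be done
None
```

The job is handed in: I turned the cam to its low point first, then pushed the slide about 30 mm until it stopped firmly; the last pictures show the tile square against the fence, the lever still pointing at the index pin and the hand clear, and about 15.5 s of the 54 s were used.

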